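# Stroke down the clips of a board carrier

## Task

On the black board carrier, close the row of five raised yellow hold-down clips: run closed fingertips lightly along the row, starting at the white-striped end, so that every clip ends flat on the board's edge and none goes down before its neighbour nearer the stripe. Only touch the clips, gently: do not lift the carrier or shove it out of its place, leave everything else alone, and finish with the hand clear.

Things in the scene. Friction and masses are not known exactly. Their poses are not given: they have to be found in the camera images.
- carrier: black board carrier, a loose plate 200 (x) x 290 (y) x 14 mm, 2 to 3 kg, flat on the bench, green circuit board let in flush; origin under its centre. White stripe on the rim at its +y end. The row of five clips runs along the board's edge in its -y direction, at x = -45 mm. Within 35 mm of the row's line nothing stands higher than the closed clips
- row_start (a point): point on top of the hinge end of clip 1 (the end of the row next to the white stripe), at the level of the tops of the closed clips, 20.5 mm above the bench; fixed to the carrier. A steel lead-in ramp, 24 mm long, rises to this level from the stripe's side. A fingertip sliding from here to row_end at this level folds the clips down
- row_end (a point): point at the nose of clip 5 (the far end of the row), at the level of the tops of the closed clips; 202 mm from row_start in the carrier's -y direction; fixed to the carrier
- clip1 (a joint): hinge angle of yellow clip 1, the one next to the white stripe: 0 = closed flat, positive = nose raised (0.4 to 0.75 at the start, stop at 0.9). Leaf 34 mm long, 17 wide, 4 thick; hinge at its end towards the stripe, 0 mm along the row from row_start; nose away from the stripe. Stiff hinge (0.03 N m) that stays where left: 1 N at the nose closes it, 3 N near the hinge
- clip2 (a joint): hinge angle of yellow clip 2: 0 = closed flat, positive = nose raised (0.4 to 0.75 at the start, stop at 0.9). Leaf 34 mm long, 17 wide, 4 thick; hinge at its end towards the stripe, 42 mm along the row from row_start; nose away from the stripe. Stiff hinge (0.03 N m) that stays where left: 1 N at the nose closes it, 3 N near the hinge
- clip3 (a joint): hinge angle of yellow clip 3: 0 = closed flat, positive = nose raised (0.4 to 0.75 at the start, stop at 0.9). Leaf 34 mm long, 17 wide, 4 thick; hinge at its end towards the stripe, 84 mm along the row from row_start; nose away from the stripe. Stiff hinge (0.03 N m) that stays where left: 1 N at the nose closes it, 3 N near the hinge
- clip4 (a joint): hinge angle of yellow clip 4: 0 = closed flat, positive = nose raised (0.4 to 0.75 at the start, stop at 0.9). Leaf 34 mm long, 17 wide, 4 thick; hinge at its end towards the stripe, 126 mm along the row from row_start; nose away from the stripe. Stiff hinge (0.03 N m) that stays where left: 1 N at the nose closes it, 3 N near the hinge
- clip5 (a joint): hinge angle of yellow clip 5: 0 = closed flat, positive = nose raised (0.4 to 0.75 at the start, stop at 0.9). Leaf 34 mm long, 17 wide, 4 thick; hinge at its end towards the stripe, 168 mm along the row from row_start; nose away from the stripe. Stiff hinge (0.03 N m) that stays where left: 1 N at the nose closes it, 3 N near the hinge
- heatsink: grey aluminium finned heat sink, 30 x 30 x 22 mm, standing loose on the board of the carrier; origin under its centre; to be left alone
- standoff: brass round standoff, 20 mm diameter, 32 mm tall, standing loose on the board of the carrier; origin under its centre; to be left alone
- cup: teal cup, 74 mm across the mouth, 85 mm tall, loose on the bench; origin under its centre; to be left alone
- bottle: white bottle with orange label, 70 mm diameter, 190 mm tall, loose on the bench; origin under its centre; to be left alone
- driver: screwdriver lying on the bench, loose; origin under its middle; to be left alone
- tape: amber ring of tape, 90 mm across, 24 mm tall, lying loose on the bench; origin under its centre; to be left alone

How it is judged:
By the outcome, as a careful person would: the job done as asked, in the order asked, and still so for the second after the job is handed in, with the robot touching nothing.
It also fails if it takes over 38 s, if anything falls off the work surface, if the arm or the gripper's body presses on something with over 40 N, if the wrist force passes 120 N, or if a joint passes its speed limit or range.

## Robot

A 6-joint arm with a two-finger parallel gripper is mounted at the origin on the work surface. World frame = base frame: x ahead of the robot, y to its left, z up, the work surface at z = 0. Lengths are in mm, angles in rad, forces in N, time in s.
With the tool pointing down it reaches from about 275 to 825 mm from the base axis. Payload 4.9 kg.
Tool frame: the origin (TCP) lies at the very end of the fingers, on their centre line; the grasp point (between the pads) lies 19 mm behind it; z points along the fingers, y is the direction in which the jaws open and shut (so a half turn about z gives the same grasp; the last joint's range is limited). The gripper opens to 85 mm and grips with 20 to 120 N. Pads are 22 mm wide; open, the fingers measure 114 mm over their backs; the gripper's body (76 mm by 85 mm) begins 54 mm behind the grasp point. The pads swing forward as they close: fully open they stand 13 mm farther back than shut.
Start: joints at [-1.403, 0.326, -0.193, 1.052, 0, 1.437], TCP at [163.493, -525.156, 231.281] pointing down, gripper open.
Joint ranges: [-2.65, 2.65], [-0.97, 1.79], [-1.3, 1.35], [-1.93, 2.1], [-1.47, 1.37], [-3.14, 3.14]. Speed limits (rad/s): [2.57, 2.57, 3.14, 3.14, 3.14, 3.14].

## Interface

Orientations are given as [roll, pitch, yaw] about the fixed x, y, z axes, in that order (R = Rz(yaw) Ry(pitch) Rx(roll)).
In Python, from bench import bot, solve_ik, imaging gives the robot as it stands. Calls block until the motion is done:
- bot.move_ptp(position, orientation): joint-space move of the TCP to a pose.
- bot.movel(position, rot=None, max_speed=150, threshold=None): straight line of the TCP; rot=None keeps the orientation; max_speed is the mean speed in mm/s. With threshold (N) it stops when the force on the tool has changed by that much, and returns True; else False.
- bot.move_j(angles): joint-space move.
- bot.grip(opening, effort=None): opening from 0.0 (shut) to 1.0 (fully open); effort is the grip in N (None keeps the last); returns when the fingers have stopped.
- bot.dwell(seconds).
- solve_ik(position, orientation): joint angles nearest the present ones, or None.
- bot.get_state(): the state.
- imaging.capture(name): name is "side" or "top" or "wrist"; returns the picture (420x560x3 uint8, blue, green, red); there is no depth.
- imaging.camera_model(name): a dict with "K" (3x3 intrinsics, pixels), "k1" (the pictures are not rectified: a ray, as slopes to the right and down, at radius r is drawn at 1 + k1 r^2 times it, then the intrinsics apply), "position" and "rotation" of the camera in the world. Camera axes: x right, y up, looking along -z (the intrinsics and any distortion apply to the point x, -y, -z); pixel columns grow to the right and rows downward; lengths in mm; the calibration is good to about 2 mm. A picture is of the moment at which its call begins: read the wrist's pose just before it. camera_model takes no time and is no camera call; for the wrist camera it gives the pose at the moment of the call.
A pose or a line that the arm cannot do raises bot.IKError and nothing moves.
- bot.sign_off(): hands the job in, once; it reports no verdict.
The state is a dict: "t": time; "qpos": joint angles; "joint_velocities": joint speeds; "effort": joint torques, N m; "tcp_pos": TCP position; "orientation": TCP orientation; "contact_force": force on the tool from outside, world axes, zero at the start; "wrist_torque": the same for the moment, N m; "opening": opening from 0.0 (shut) to 1.0 (fully open).
Only numpy, scipy, OpenCV 4.12 (cv2) and the standard library are available. Lean on these libraries where they do the work, as an engineer would, in place of code of your own. Each camera call takes 0.05 s, during which the arm holds its last target.

## Working session

There is one attempt and no reset: what is moved stays moved. The work goes in short steps, each a Python script; the robot and the scene stay as the last script left them, time stands still between calls to the robot, and variables do not carry over. Pictures are saved under pics/ and viewed, and the job is handed in when it is done.

```bash
mkdir -p pics; ls
python3 - <<'E'
from bench import bot, solve_ik, imaging
import cv2
for n in ("side","top","wrist"):
    m=imaging.camera_model(n); print(n,m)
    cv2.imwrite(f"pics/{n}0.png",imaging.capture(n))
s=bot.get_state(); print(s)
E
```

```text
pics
side {'K': array([[459.45825517,   0.        , 276.02331361],
       [  0.        , 459.45825517, 214.34940563],
       [  0.        ,   0.        ,   1.        ]]), 'k1': -0.12078231543444348, 'position': array([ 439.56996454, -896.08867338,  622.96323676]), 'rotation': array([ 0.98698719,  0.01808313, -0.12436958])}
top {'K': array([[409.95337974,   0.        , 288.06837847],
       [  0.        , 409.95337974, 209.1820202 ],
       [  0.        ,   0.        ,   1.        ]]), 'k1': -0.02660560455365299, 'position': array([408.44739657,  12.70744586, 961.67973557]), 'rotation': array([ 0.1394426 ,  0.00829625, -1.5721434 ])}
wrist {'K': array([[351.86607884,   0.        , 274.44942494],
       [  0.        , 351.86607884, 203.27107517],
       [  0.        ,   0.        ,   1.        ]]), 'k1': -0.06683617746785296, 'position': array([ 243.80238559, -499.93822711,  373.86080341]), 'rotation': array([-0.3329454 ,  0.00241438, -1.26941796])}
{'t': 0.15, 'qpos': array([-1.40321412e+00,  3.26807789e-01, -1.93327333e-01,  1.05201805e+00,
        2.38116158e-05,  1.43658558e+00]), 'joint_velocities': array([ 1.44653668e-03, -7.44889320e-05,  3.83211874e-03,  4.77945360e-04,
        1.33492531e-04,  8.13919080e-04]), 'effort': array([ 1.65407473e-03, -4.43703425e+01,  2.62665457e+01,  1.04026630e-02,
       -2.74780552e-05,  4.30594270e-06]), 'tcp_pos': array([ 163.41677633, -524.70501928,  230.67331769]), 'orientation': array([-3.14025120e+00, -2.05154112e-04,  3.01792802e-01]), 'contact_force': array([-0.20632829,  0.21594158, -0.621095  ]), 'wrist_torque': array([-0.03028167,  0.00411686,  0.03197414]), 'opening': 1.001862801463957}
```

View pics/top0.png

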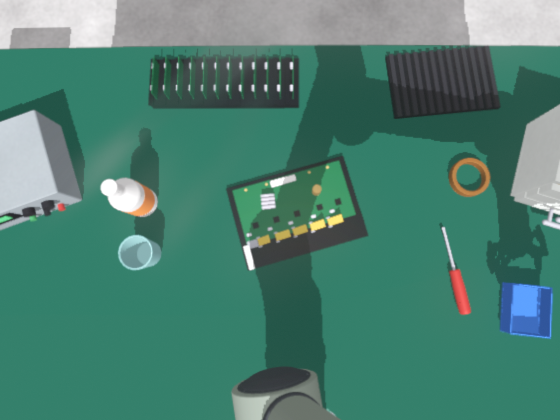

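View pics/side0.png

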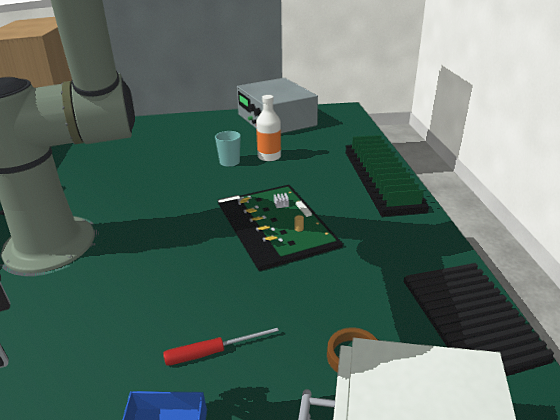

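```bash
cat > h.py <<'E'
import numpy as np, cv2
from scipy.spatial.transform import Rotation as R
from scipy.optimize import least_squares
def cam(m):
    return m["K"],m["k1"],np.array(m["position"]),R.from_euler("xyz",m["rotation"]).as_matrix()
def proj(m,P):
    K,k1,p,Rm=cam(m); c=(np.atleast_2d(P)-p)@Rm
    s=np.c_[c[:,0]/-c[:,2],-c[:,1]/-c[:,2]]; s=s*(1+k1*(s**2).sum(1,keepdims=True))
    return np.c_[K[0,0]*s[:,0]+K[0,2],K[1,1]*s[:,1]+K[1,2]]
def unproj(m,uv,z):
    K,k1,p,Rm=cam(m); uv=np.atleast_2d(np.float64(uv))
    s=cv2.undistortPoints(uv[:,None],K,np.array([k1,0,0,0.]))[:,0]
    d=np.c_[s[:,0],-s[:,1],-np.ones(len(s))]@Rm.T
    return p+d*((z-p[2])/d[:,2])[:,None]
E
python3 - <<'E'
from h import *
from bench import imaging
im=cv2.imread("pics/top0.png")
cv2.imwrite("pics/topz.png",cv2.resize(im[145:285,215:385],None,fx=4.5,fy=4.2,interpolation=cv2.INTER_CUBIC))
m=imaging.camera_model("top")
P=unproj(m,[(228,187),(342,156),(367,235),(250,270)],14);print(P)
print(np.linalg.norm(np.roll(P,-1,0)-P,axis=1))
E
```

```text
[[ 594.61768775  161.88945646   14.        ]
 [ 668.81617123 -107.99395254   14.        ]
 [ 480.71779042 -162.08483748   14.        ]
 [ 401.03031091  107.77381869   14.        ]]
[279.89724794 195.72129342 281.37837284 201.00889215]
```

View pics/topz.png

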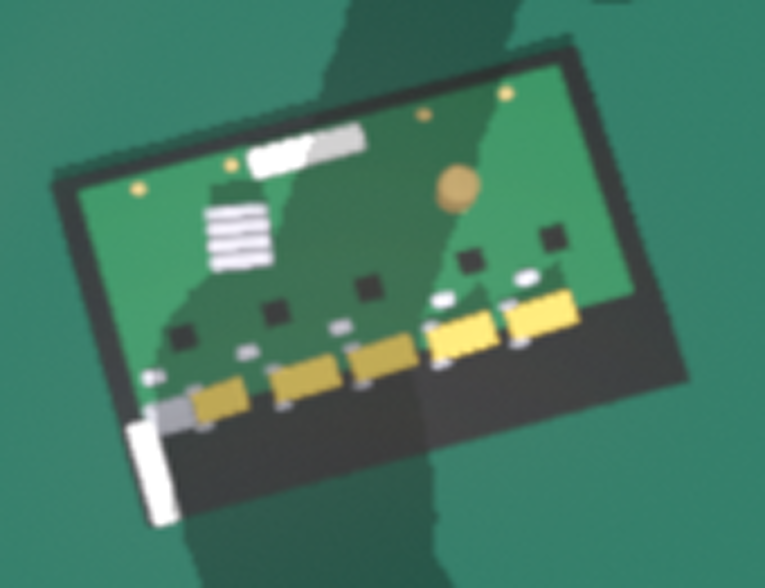

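Run:
```python
from h import *
from bench import bot, solve_ik, imaging
p=[440,0,260]
for yaw in (0.288-np.pi/2,0.288+np.pi/2,0.288):
    print(yaw, solve_ik(p,[np.pi,0,yaw]), solve_ik([400,60,30],[np.pi,0,yaw]))
print(bot.get_state()["t"])
bot.move_ptp(p,[np.pi,0,0.288])
m=imaging.camera_model("wrist"); im=imaging.capture("wrist"); s=bot.get_state()
print(m["position"],m["rotation"],s["tcp_pos"],s["orientation"],s["t"])
np.savez("w1.npz",position=m["position"],rotation=m["rotation"],K=m["K"],k1=m["k1"])
cv2.imwrite("pics/w1.png",im)
```

```text
-1.2827963267948965 [-0.16806277  0.10121672 -0.40644495  1.06313466  0.         -2.0268591 ] [-0.03409378  0.34181761 -0.81071725  0.41826146  0.         -1.8928901 ]
1.8587963267948966 [-0.16806277  0.10121672 -0.40644495  1.06313466  0.          1.11473356] [-0.03409378  0.34181761 -0.81071725  0.41826146  0.          1.24870255]
0.288 [-0.16806277  0.10121672 -0.40644495  1.06313466  0.          2.68552988] [-0.03409378  0.34181761 -0.81071725  0.41826146  0.          2.81949888]
0.15
[520.89806427  23.07884481 403.22223382] [-3.33193242e-01  6.60665844e-04 -1.28433163e+00] [440.16272963  -0.70434666 259.93922868] [3.14143552e+00 7.44452130e-05 2.86706980e-01] 2.3333
```

View pics/w1.png

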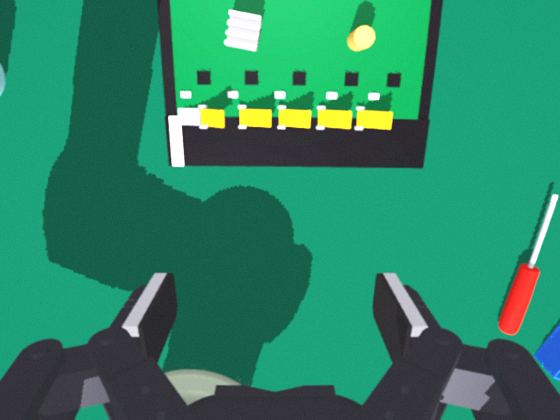

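Run:
```python
import cv2
im=cv2.imread("pics/w1.png")
cv2.imwrite("pics/w1z.png",cv2.resize(im[85:175,160:300],None,fx=5.5,fy=5.5,interpolation=cv2.INTER_CUBIC))
cv2.imwrite("pics/w1y.png",cv2.resize(im[85:175,295:435],None,fx=5.5,fy=5.5,interpolation=cv2.INTER_CUBIC))
```

```text
(no output)
```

View pics/w1z.png

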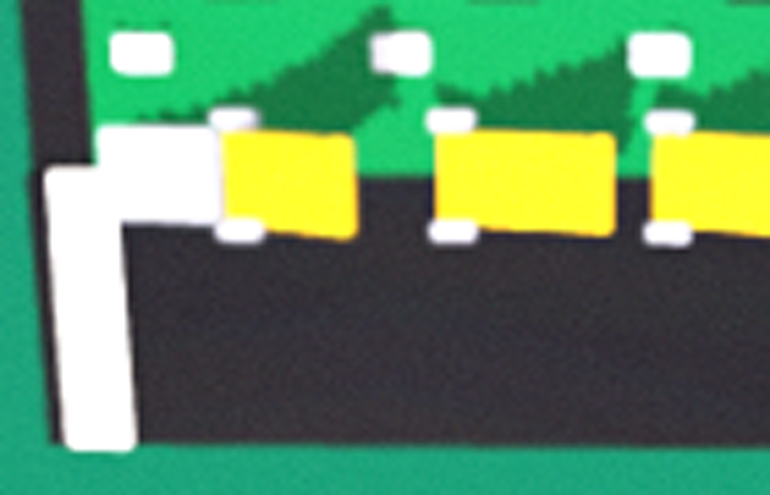

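View pics/w1y.png

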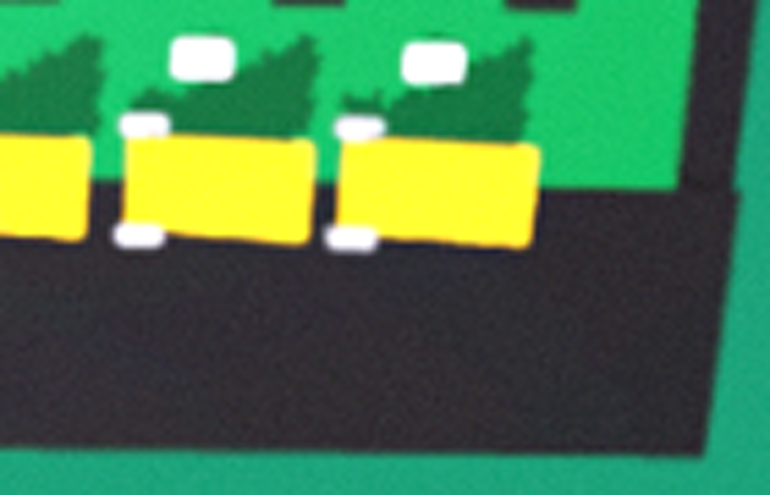

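Run:
```python
from h import *
m=dict(np.load("w1.npz")); m["k1"]=float(m["k1"])
H=unproj(m,[(200.4,117.4),(239.3,118.3),(278.5,118.6),(317.7,118.8),(356.5,119.4)],20.5)
print(H, np.linalg.norm(np.diff(H,axis=0),axis=1))
C=unproj(m,[(169.5,165.5),(422.8,168.1)],14);print(C,np.linalg.norm(C[1]-C[0]))
for a,b in((H[0],H[4]),(C[0],C[1])):
    d=b-a;print("yaw",np.arctan2(d[0],-d[1]))
# joint fit: x,y,yaw
yaw=np.arctan2(*( (H[4]-H[0])[:2]*[1,-1]))
c,s=np.cos(yaw),np.sin(yaw);Rz=np.array([[c,-s],[s,c]])
print("H local",(H[:,:2]-H[2,:2])@Rz,"C local",(C[:,:2]-H[2,:2])@Rz)
# top camera prediction of the same points
from bench import imaging
t=imaging.camera_model("top");print(proj(t,np.vstack([H,C])))
```

```text
[[464.52312575  89.21397371  20.5       ]
 [475.17724382  48.96578129  20.5       ]
 [486.6368151    8.74740161  20.5       ]
 [498.34928171 -31.42899299  20.5       ]
 [509.74985405 -71.5148475   20.5       ]] [41.63444757 41.81913244 41.84882982 41.67551777]
[[ 401.44976707  112.48173185   14.        ]
 [ 480.54394722 -165.66903778   14.        ]] 289.1776961988781
yaw 0.2742928329767705
yaw 0.27704456593304844
H local [[  0.50866756  83.44834174]
 [ -0.13737533  41.8189068 ]
 [  0.           0.        ]
 [  0.39218901 -41.84699207]
 [  0.50866756 -83.52234707]] C local [[ -53.90436793  122.93072659]
 [ -53.10862913 -166.24587478]]
[[258.09867911 242.07104423]
 [275.64477618 237.39942382]
 [293.13892595 232.38581452]
 [310.56658646 227.27382848]
 [327.9032167  222.30961816]
 [247.94929654 269.81621029]
 [368.55107237 235.07099544]]
```

```bash
cat >> h.py <<'E'
YAW=0.2755; S0=np.array([464.8,89.5]); D=np.array([np.sin(YAW),-np.cos(YAW)])
ROT=[np.pi,0,YAW+np.pi/2]
def at(s,z): return [*(S0+s*D),z]
E
python3 - <<'E'
from h import *
from bench import bot, solve_ik, imaging
bot.grip(0.0,20)
bot.move_ptp(at(-13,70),ROT)
bot.movel(at(-13,32),max_speed=60)
bot.dwell(0.2)
s=bot.get_state();print(s["t"],s["tcp_pos"],s["contact_force"],s["opening"],s["orientation"])
m=imaging.camera_model("wrist")
cv2.imwrite("pics/w2.png",imaging.capture("wrist"));cv2.imwrite("pics/s2.png",imaging.capture("side")[170:290,190:360].repeat(4,0).repeat(4,1))
E
```

```text
5.2917 [461.60786327 102.04517445  32.33868223] [ 0.35885202 -0.2544356  -0.65694381] -0.00014088774958307838 [3.14085676e+00 1.70094256e-04 1.84631997e+00]
```

View pics/w2.png

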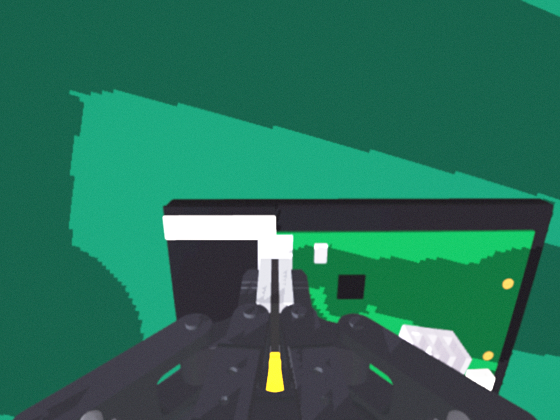

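View pics/s2.png

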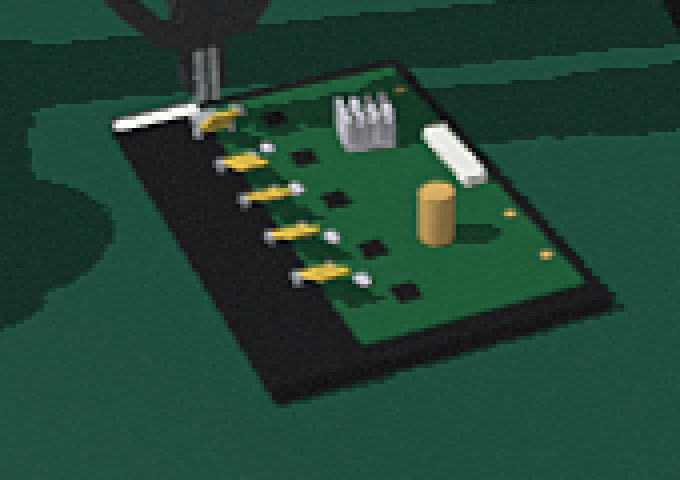

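The fingers (column 275) line up with the ramp (columns 258–293) and with clip 1 behind them. The board is undisturbed, so I'll touch down gently next.

Run:
```python
from h import *
from bench import bot
hit=bot.movel(at(-13,17.5),max_speed=12,threshold=2.5)
s=bot.get_state();print(hit,s["t"],s["tcp_pos"],s["contact_force"])
```

```text
True 6.4 [461.19507568 101.99539935  18.82153834] [-0.43105371 -0.10214165  5.18810786]
```

Run:
```python
from h import *
from bench import bot
bot.movel(at(-13,20.3),max_speed=20)
for s_ in (-6,0,6,12):
    hit=bot.movel(at(s_,20.3),max_speed=25,threshold=12)
    s=bot.get_state();print(s_,hit,round(s["t"],2),s["tcp_pos"].round(2),s["contact_force"].round(2))
    if hit: break
```

```text
-6 False 7.09 [462.86  95.76  20.22] [-1.32  3.96  1.12]
0 False 7.48 [463.31  91.84  20.3 ] [-4.46  9.81  5.34]
6 False 7.88 [466.65  83.71  20.59] [-1.13  3.01  3.44]
12 False 8.27 [468.67  77.39  20.49] [-0.66  1.93  5.5 ]
```

Run:
```python
from h import *
from bench import bot, imaging
cv2.imwrite("pics/s3.png",imaging.capture("side")[170:290,190:360].repeat(4,0).repeat(4,1))
for s_ in (18,24,30,36,42,48):
    hit=bot.movel(at(s_,20.4),max_speed=25,threshold=12)
    s=bot.get_state();print(s_,hit,round(s["t"],2),s["tcp_pos"].round(2),s["contact_force"].round(2))
    if hit: break
cv2.imwrite("pics/s4.png",imaging.capture("side")[170:290,190:360].repeat(4,0).repeat(4,1))
a,b=cv2.imread("pics/s3.png"),cv2.imread("pics/s4.png")
```

```text
18 False 8.71 [470.24  71.45  20.51] [0.31 0.2  4.23]
24 False 9.1 [471.43  66.53  20.5 ] [-1.88  3.32  5.22]
30 False 9.49 [472.94  60.78  20.48] [-0.57  2.59  5.99]
36 False 9.88 [474.53  54.98  20.44] [-1.15  2.5   5.01]
42 False 10.28 [475.83  50.03  20.44] [-1.03  4.99  6.52]
48 False 10.67 [477.55  44.04  20.49] [-1.26  3.73  7.22]
```

View pics/s4.png

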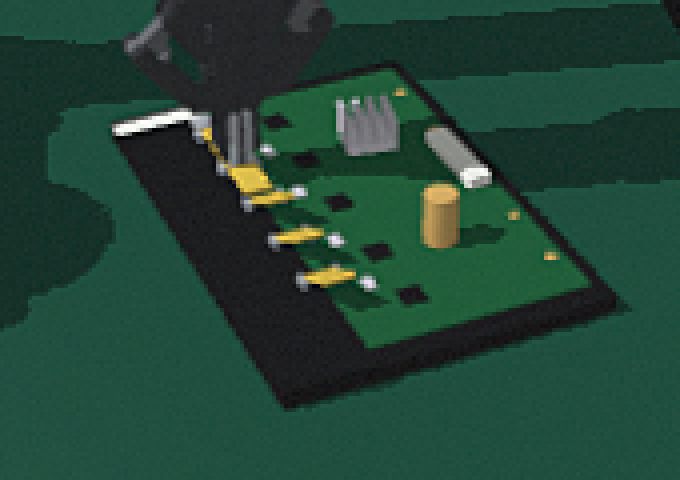

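Run:
```python
import cv2,numpy as np
I=[cv2.cvtColor(cv2.imread(f"pics/{n}.png")[::4,::4],cv2.COLOR_BGR2GRAY).astype(np.float32) for n in("s2","s3","s4")]
def match(a,b,box):
    x0,y0,x1,y1=box; t=cv2.resize(a[y0:y1,x0:x1],None,fx=8,fy=8,interpolation=cv2.INTER_CUBIC)
    w=cv2.resize(b[y0-5:y1+5,x0-5:x1+5],None,fx=8,fy=8,interpolation=cv2.INTER_CUBIC)
    r=cv2.matchTemplate(w,t,cv2.TM_CCOEFF_NORMED);_,v,_,l=cv2.minMaxLoc(r);return (np.array(l)/8-5),round(v,3)
for nm,box in dict(corner=(60,85,90,108),standoff=(102,43,117,65),clip5=(70,62,95,75),clip4=(64,53,84,63),stripe=(26,24,45,36)).items():
    print(nm,match(I[0],I[1],box),match(I[1],I[2],box))
```

```text
corner (array([1.75 , 1.125]), 0.988) (array([0., 0.]), 0.991)
standoff (array([1.  , 0.75]), 0.984) (array([0.125, 0.   ]), 0.977)
clip5 (array([1.5, 1. ]), 0.987) (array([0., 0.]), 0.998)
clip4 (array([1., 1.]), 0.991) (array([0., 0.]), 0.999)
stripe (array([0.125, 1.   ]), 0.995) (array([0., 0.]), 0.997)
```

Run:
```python
from h import *
from bench import imaging
m=imaging.camera_model("side")
for n,p,d in(("corner",(75+190,97+170),(1.75,1.125)),("clip5",(82+190,68+170),(1.5,1)),("standoff",(109+190,54+170),(1,.75)),("stripe",(35+190,30+170),(.125,1.0))):
    p=np.array(p,float);q=(unproj(m,p+d,17)-unproj(m,p,17))[0,:2]
    print(n,unproj(m,p,17)[0].round(),q.round(2),"along",(q@D).round(2),"across",(q@[np.cos(YAW),np.sin(YAW)]).round(2))
```

```text
corner [ 496. -175.   17.] [ 3.16 -4.05] along 4.76 across 1.94
clip5 [522. -78.  17.] [ 2.85 -4.2 ] along 4.81 across 1.6
standoff [590. -33.  17.] [ 1.78 -3.35] along 3.71 across 0.8
stripe [423. 100.  17.] [ 0.16 -4.88] along 4.74 across -1.17
```

Run:
```python
from h import *
from bench import bot, imaging
X=np.array([np.cos(YAW),np.sin(YAW)])
def go(s_,z): 
    o=0.2+1.4*(s_-48)/150
    return [*(S0+s_*D+o*X),z]
for s_ in range(54,139,6):
    hit=bot.movel(go(s_,20.5),max_speed=25,threshold=9)
    s=bot.get_state();f=s["contact_force"];h=np.hypot(*f[:2])
    print(s_,hit,round(s["t"],2),s["tcp_pos"].round(2),f.round(2))
    if hit or h>8: break
cv2.imwrite("pics/s5.png",imaging.capture("side")[170:290,190:360].repeat(4,0).repeat(4,1))
```

```text
54 False 11.11 [479.57  37.69  20.52] [-0.4   1.76  4.77]
60 False 11.5 [481.26  31.97  20.5 ] [-1.43  2.57  5.5 ]
66 False 11.89 [482.96  26.18  20.51] [-0.65  2.59  6.1 ]
72 False 12.28 [484.6   20.38  20.48] [-0.88  1.44  5.69]
78 False 12.68 [486.28  14.56  20.48] [-0.35  2.62  4.8 ]
84 False 13.07 [487.58   9.89  20.44] [-1.26  5.44  5.9 ]
90 True 13.28 [487.63   9.79  20.51] [-1.    0.41  4.62]
```

View pics/s5.png

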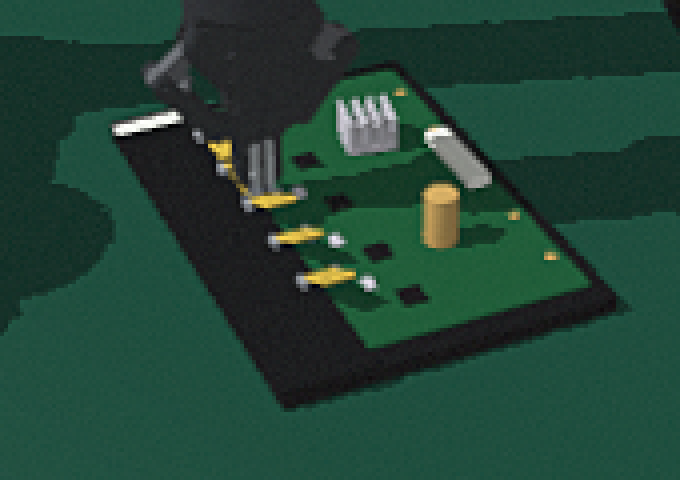

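```bash
cat >> h.py <<'E'
X=np.array([np.cos(YAW),np.sin(YAW)])
def go(s_,z): 
    o=0.2+1.4*(s_-48)/150
    return [*(S0+s_*D+o*X),z]
def step(bot,s_,z,v=25,th=8):
    hit=bot.movel(go(s_,z),max_speed=v,threshold=th)
    s=bot.get_state();f=s["contact_force"]
    print(s_,z,hit,round(s["t"],2),s["tcp_pos"].round(2),f.round(2)); return hit
E
python3 - <<'E'
from h import *
from bench import bot, imaging
ok=True
for s_,z in ((82,20.5),(82,23),(89,23),(95,23),(95,20.5),(105,20.5),(115.5,20.4),(115.5,23),(124,23),(130,23),(136.5,23),(136.5,20.5)):
    if step(bot,s_,z): break
cv2.imwrite("pics/s6.png",imaging.capture("side")[170:290,190:360].repeat(4,0).repeat(4,1))
E
```

```text
82 20.5 False 13.58 [487.62  10.08  20.5 ] [-0.48 -1.    4.2 ]
82 23 False 13.83 [487.36  10.81  22.81] [-0.39  1.03  0.02]
89 23 False 14.27 [489.41   4.16  22.96] [-0.15  2.53  1.66]
95 23 False 14.66 [491.7   -2.47  23.11] [-0.16 -0.59  1.7 ]
95 20.5 False 14.91 [491.8   -2.26  20.59] [ 0.77 -1.47  1.78]
105 20.5 False 15.46 [494.03 -11.25  20.54] [-1.15  1.7   4.53]
115.5 20.4 False 16.02 [497.   -21.3   20.45] [-0.84  2.58  4.62]
115.5 23 False 16.27 [496.93 -21.8   22.88] [ 0.29  0.51 -0.65]
124 23 False 16.77 [499.42 -29.81  22.96] [ 0.92 -0.31  0.77]
130 23 False 17.16 [500.9  -35.01  22.99] [-1.03  3.01  2.13]
136.5 23 False 17.57 [503.43 -42.42  23.16] [-0.83  0.67  1.45]
136.5 20.5 False 17.82 [503.49 -42.12  20.59] [ 0.41 -1.21  1.72]
```

View pics/s6.png

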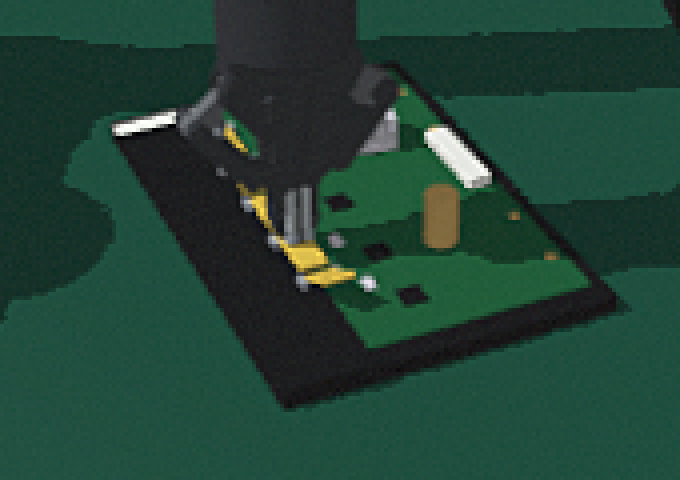

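Much gentler: forces stay under 5 N and the carrier is still. Clip 4 is partly down and clip 5 still up, so I'll continue along the row.

Run:
```python
from h import *
from bench import bot, imaging
for s_,z in ((147,20.5),(157.5,20.4),(157.5,23),(166,23),(172,23),(178.5,23),(178.5,20.5),(189,20.5),(199,20.4),(204,20.4),(204,60)):
    if step(bot,s_,z,v=25 if z<50 else 60): break
else:
    bot.move_ptp(go(150,280),ROT)
m=imaging.camera_model("wrist");cv2.imwrite("pics/w7.png",imaging.capture("wrist"))
np.savez("w7.npz",**m)
cv2.imwrite("pics/s7.png",imaging.capture("side")[170:290,190:360].repeat(4,0).repeat(4,1))
print(bot.get_state()["t"])
```

```text
147 20.5 False 18.43 [505.65 -51.2   20.54] [-1.2   3.56  5.1 ]
157.5 20.4 False 19.0 [508.68 -61.38  20.46] [-0.66  2.65  5.37]
157.5 23 False 19.25 [508.69 -62.    22.88] [-0.09  0.62 -0.19]
166 23 False 19.74 [511.21 -70.08  22.94] [ 0.2   0.6  -0.81]
172 23 False 20.13 [512.75 -75.39  23.01] [-1.45  2.37  1.03]
178.5 23 False 20.54 [515.21 -82.7   23.13] [-0.88  0.12  1.57]
178.5 20.5 False 20.79 [515.28 -82.46  20.6 ] [ 0.16 -0.45  1.8 ]
189 20.5 False 21.36 [517.52 -91.54  20.53] [-0.88  3.5   5.13]
199 20.4 False 21.91 [ 520.41 -101.31   20.49] [-1.03  2.55  5.66]
204 20.4 False 22.26 [ 521.85 -106.31   20.43] [-1.04  1.47  3.5 ]
204 60 False 23.07 [ 521.76 -106.32   59.95] [ 1.01 -0.48 -0.79]
24.075
```

View pics/s7.png

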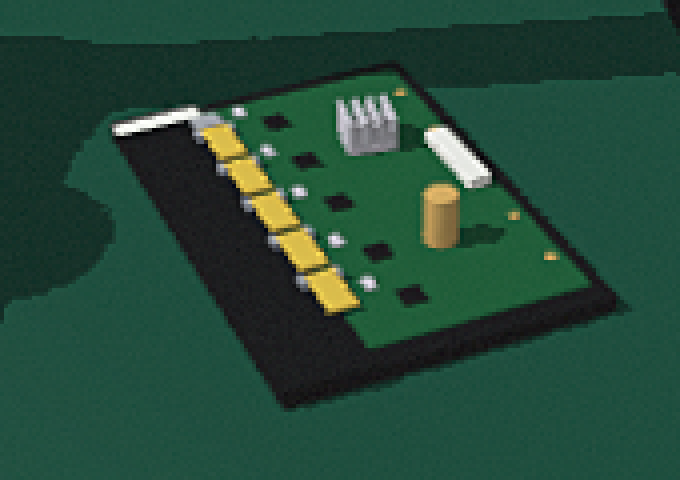

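View pics/w7.png

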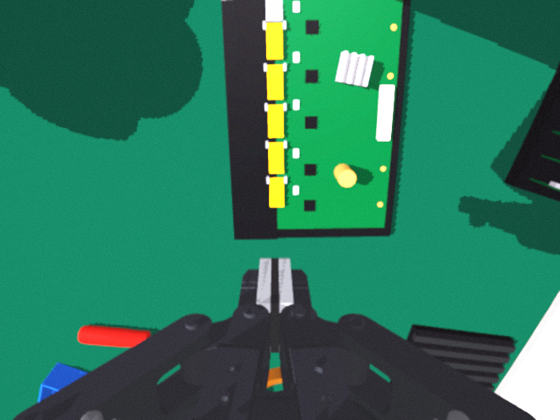

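Both views show all five clips lying flat and alike: side crop (220,140) to (335,290), wrist column 275, rows 40–192. I'll compare the carrier with the earlier pictures, then hand in.

Run:
```python
import cv2,numpy as np
from bench import bot
I=[cv2.cvtColor(cv2.imread(f"pics/{n}.png")[::4,::4],cv2.COLOR_BGR2GRAY).astype(np.float32) for n in("s2","s4","s7")]
def match(a,b,box):
    x0,y0,x1,y1=box; f=lambda i:cv2.resize(i,None,fx=8,fy=8,interpolation=cv2.INTER_CUBIC)
    r=cv2.matchTemplate(f(b[y0-5:y1+5,x0-5:x1+5]),f(a[y0:y1,x0:x1]),cv2.TM_CCOEFF_NORMED);_,v,_,l=cv2.minMaxLoc(r);return np.array(l)/8-5
for nm,box in dict(corner=(60,85,90,108),standoff=(102,43,117,65),heatsink=(82,22,102,40)).items(): print(nm,match(I[0],I[2],box),match(I[1],I[2],box))
s=bot.get_state();print(s["tcp_pos"],s["contact_force"],s["t"])
bot.sign_off()
```

```text
corner [1.75  1.125] [0. 0.]
standoff [1.125 0.75 ] [0.    0.125]
heatsink [0.375 0.375] [0.125 0.   ]
[505.84384604 -54.63045525 277.78916566] [-0.50758927 -0.13652706 -0.3534548 ] 24.075
the job is handed in; nothing more can be done
```

All five clips are closed, folded one after another from the striped end. The job was handed in at about 24 s with the hand clear, 278 mm up. However, the carrier was nudged about 4–5 mm early on.

- **Clips:** in the final side and wrist pictures all five lie flat. I judged this by eye and did not measure the hinge angles.
- **Carrier moved:** as the fingertips met clip 1 near its hinge, the sideways push reached about 11 N. The carrier slid about 4.5 mm along the row and turned about 0.01 rad. I left it there, because pushing it back would have meant touching more than the clips.
- **Fix during the run:** a force stop tripped near clip 3's hinge. From then on I raised the fingertips about 2.5 mm over each hinge and lowered them after it. For clips 3–5 the readings stayed under about 7 N, and the pictures show no further carrier movement.
- **Other objects:** the heat sink and standoff are still standing on the board and shifted only with the carrier. The arm did not go near the cup, bottle, driver or tape.

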